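# Lock the wiring-box cover with its quarter-turn stud

## Robot

A 7-joint arm with a two-finger parallel gripper is mounted at the origin on the work surface. World frame = base frame: x ahead of the robot, y to its left, z up, the work surface at z = 0. Lengths are in m, angles in degrees, forces in N, time in s.
With the tool pointing down it reaches from about 0.425 to 0.875 m from the base axis. Payload 4.7 kg.
Tool frame: the origin (TCP) lies between the finger pads; the fingertips stand 19 mm ahead of it and the grasp point (between the pads) is the TCP; x points along the fingers, z is the direction in which the jaws open and shut, and the axes are right-handed (so a half turn about x gives the same grasp; the last joint's range is limited). The gripper opens to 87 mm and grips with 3 to 60 N. Pads are 19 mm wide; open, the fingers measure 117 mm over their backs; the gripper's body (75 mm by 190 mm) begins 51 mm behind the grasp point.
Start: joints at [65.896, 18.392, -4.016, 83.108, 1.295, 78.541, -3.26], TCP at [0.274, -0.59, 0.242] pointing down, gripper open.
Joint ranges: [-163.93, 163.93], [-17.29, 119.83], [-79.2, 71.16], [3.27, 140.29], [-89.18, 269.18], [5.43, 117.66], [-154.24, 154.24]. Speed limits (degrees/s): [147.25, 147.25, 180, 180, 180, 180, 180].

## Interface

Orientations are given as [roll, pitch, yaw] about the fixed x, y, z axes, in that order (R = Rz(yaw) Ry(pitch) Rx(roll)).
In Python, from cell import monitor, read_camera, camera_model, env, regions_of gives the robot as it stands. The module is installed in compiled form; this text tells all that it offers.
- The arm moves only by the tool step_arm, never from a script. Its argument "deltas" is a list of rows, each a list of 5 numbers: the gripper's target within -1 to 1 (fully open at 1, half-way at 0, shut at -1), then the shift along the tool's x, y, z in m, then the turn about the tool's x in degrees. A call has 1 to 12 rows; each row is the pose to reach, as a shift and turn from the pose commanded when the call began, along the tool's axes at that moment; what a row does not reach only later rows make up. A row lasts 1/8 s, in which the tool goes at most 62.5 mm and 10.7 degrees, less where a joint would pass 70% of its speed; a pose out of reach is approached as far as the arm can. A call with a gripper value outside its range is refused whole. The fingers move at their own pace and stop on an object; "newtons" is the grip in N (left out, the last holds). Time passes only in rows, so rows that repeat a pose let the fingers close. It gives the time, the measured TCP pose, the force and the opening at its end, in the units of the state.
- monitor.get_obs(): the state, without advancing time (a new reading comes with each control period).
- read_camera(name): name is "scene" or "top"; returns (picture, depth): 384x512x3 uint8, red, green, blue; 384x512 float32, m along the optical axis (not along the pixel's ray), 0 where there is no reading.
- camera_model(name): a dict with "fx", "fy", "cx", "cy" (pixels), "xyz" and "attitude" of the camera in the world. Camera axes: x right, y down, z forward; pixel columns grow to the right and rows downward; lengths in m; the calibration is good to about 2 mm. A picture is of the moment at which its call begins. camera_model takes no time and is no camera call.
- env.sign_off(): hands the job in, once; it reports no verdict.
Trained networks look in the newest picture that a camera, given by its name, has taken for a name from the list of things; names that differ only in an ending like _2 or _b are one class to them, and where a whole thing is asked for, a point or a joint stands for the part that bears it (a point fixed in the world has none). Each returns a list of dicts, best first, with "p" (0 to 1); they miss things now and then, are a little off and sometimes report something else, mostly with a low value. They report only what shows in the picture. A call takes as long as a camera call. They do not tell look-alikes from the thing itself.
- regions_of(camera, thing): "pixels" (384x512 bool, what is visible of it) and "pixel" ([column, row] in pixels, amid what is visible of it).
The state is a dict: "time_s": time; "qpos": joint angles; "joint_velocities": joint speeds; "effort": joint torques, N m; "tool_pos": TCP position; "tool_rot": TCP orientation; "force": force on the tool from outside, world axes, zero at the start; "wrist_torque": the same for the moment, N m; "grip_width": finger opening in m.
Only numpy, scipy, OpenCV 4.12 (cv2) and the standard library are available. Lean on these libraries where they do the work, as an engineer would, in place of code of your own. Each camera call takes 0.05 s, during which the arm holds its last target. There are 200 camera calls.

## Task

Fasten the cover of the desk wiring box: take the wing-headed quarter-turn stud from its black holder, put it through the opening in the cover and feel for the key slot of the floating receptacle below, press it in and turn it a quarter turn clockwise so that, when let go, it stays locked and holds the cover down flush with the box's rim. Be gentle: never press the stud on the box or cover with more than about 35 N, and do not move the other desk things.

Things in the scene. Friction and masses are not known exactly. Their poses are not given: they have to be found in the camera images.
- box: Grey plastic wiring box fixed to the desk, 130 (x) x 170 (y) x 60 mm high, walls 5 mm; origin at the centre of its underside, z up. Inset in its top is an aluminium cover 118 x 158 x 3 mm on a springy seal, its top 5 mm proud of the rim, with an opening 26 (x) x 30 (y) mm in the middle. Under the opening is a steel receptacle (see key_face).
- slot (a point): The middle of the cover's opening at the height of the box's rim, 60 mm above the desk; axes as the box's. Fixed to the box.
- cover (a joint): How far the cover is pressed down, m: 0 as it rests (5 mm proud), 0.005 flush with the rim (locked), 0.0095 hard stop. The seal pushes back with about 2.5 N at first, 7.5 N at 5 mm, 10 N at 7.5 mm, 12 N at the stop.
- stud: Steel quarter-turn stud, about 90 g, upright in the holder with 1.5 mm play. Origin: centre of the underside of its cross-bar; z up the shaft, x along bar and wing. From below: bar 20 (x) x 7 (y) x 5 mm high; shaft 7 mm thick, 12 mm long; round flange 48 mm across, 4 mm thick (17 to 21 mm above the origin); then the wing (21 to 47 mm). The same when turned by half a turn.
- stud_wing (a point): Centre of the stud's upright wing, 34 mm above the underside of the cross-bar; axes as the stud's. The wing is 32 (x) x 9 (y) mm and 26 mm high, to be pinched across its 9 mm.
- stud_tip (a point): Centre of the underside of the stud's cross-bar; axes as the stud's.
- holder: Black plastic holder block fixed to the desk, 64 (x) x 130 (y) x 30 mm high, origin at the centre of its underside. The stud stands in its middle pocket with its flange on the block's top; two round pockets are empty. The stud is simply lifted straight up by 20 mm or more.
- mug: Blue mug, 80 mm across, 92 mm high, origin at the centre of its underside; leave alone.
- stapler: Blue and black stapler, 135 x 36 x 37 mm, origin at the centre of its underside; leave alone.
- notepad: Yellow block of notes, 76 x 76 x 35 mm, origin at the centre of its underside; leave alone.
- key_face (a point): Fixed point under the opening's middle, at the height of the receptacle's upper face (51 mm above the desk); axes as the box's. The receptacle's key slot, 24 (x) x 9.5 (y) mm, is central in x but sits stiffly in a rail anywhere from -9 to +9 mm along the box's y axis from this point: not measured; find it by touch or by sight. The bar enters when it lies along the box's x axis.
- lip (a point): Fixed point at the middle, 46 mm above the desk: the underside of the key slot's 5 mm lip. Once the bar is wholly below it (cover pressed 7 mm or more) the stud turns clockwise seen from above, to a stop at 90 degrees; anticlockwise is blocked. Let go there, the seal lifts the bar 2 mm into a notch under the lip, and the cover stays down 5 mm, flush.
There are look-alikes about, which are no part of the job. Of the things like the stud, leave any that is green or red; of the rest the smaller one is meant.

How it is judged:
By the outcome, as a careful person would: the job done as asked, in the order asked, and still so for the second after the job is handed in, with the robot touching nothing.
It also fails if it takes over 61 s, if anything falls off the work surface, if the arm or the gripper's body presses on something with over 40 N, if the wrist force passes 120 N, or if a joint passes its speed limit or range.

## Working session

There is one attempt and no reset: what is moved stays moved. The work goes in short steps, Python scripts to look and compute and a tool call to move; the robot and the scene stay as the last step left them, time stands still between calls to the robot, and variables do not carry over. Pictures are saved under pics/ and viewed, about 8 in all and at most 12, crops included, and the job is handed in when it is done.

Besides the shell and the picture viewer there is one more tool, called after "Emit:" as name(argument=value, ...), one argument or row to a line, values as JSON. step_arm: Moves the arm, as the interface text tells. Its arguments: {"type":"object","properties":{"deltas":{"type":"array"},"newtons":{"type":"number"}},"required":["deltas"]}

```bash
mkdir -p pics; cat > h.py <<'E'
import numpy as np, cv2
from scipy.spatial.transform import Rotation as R
from cell import monitor, read_camera, camera_model, env, regions_of
def cam(n):
    m=camera_model(n); a=np.array(m["attitude"],float)
    Rm=a if a.shape==(3,3) else R.from_euler("xyz",a,degrees=True).as_matrix()
    return m,Rm,np.array(m["xyz"])
def cloud(n,d):
    m,Rm,t=cam(n); v,u=np.mgrid[:384,:512]
    P=np.stack([(u-m["cx"])/m["fx"]*d,(v-m["cy"])/m["fy"]*d,d],-1)
    return P@Rm.T+t
E
python3 - <<'E'
from h import *
print(monitor.get_obs())
ims=[]
for n in ["top","scene"]:
    print(camera_model(n))
    im,d=read_camera(n); np.savez(n+"0.npz",im=im,d=d); W=cloud(n,d)
    cv2.imwrite(f"pics/{n}0.png",cv2.resize(im[:,:,::-1],(800,600)))
    for th in ["box","cover","stud","holder","mug","stapler","notepad"]:
        for r in regions_of(n,th)[:5]:
            m=r["pixels"]&(d>0)
            print(n,th,round(r["p"],2),np.round(r["pixel"]),m.sum(),np.round(np.median(W[m],0),3) if m.any() else None)
E
```

```text
{'time_s': 0.0, 'qpos': array([65.89681564, 18.43973781, -4.01453832, 83.17429138,  1.29663747,
       78.54033389, -3.26033169]), 'joint_velocities': array([-0.01531303,  0.02326351,  0.03634592,  0.0412872 ,  0.01878198,
        0.02029502,  0.02856216]), 'effort': array([ 1.89363236e-04, -4.91285062e+01, -4.03685672e-01, -3.12524343e+01,
       -6.38834853e-02,  4.35897731e-02,  1.43640841e-04]), 'tool_pos': array([ 0.27350921, -0.58909251,  0.24045901]), 'tool_rot': array([-176.00632131,   89.89070026,  118.9056519 ]), 'force': array([ 0.57788972, -0.55899902, -0.1452002 ]), 'wrist_torque': array([-0.04408512,  0.0271786 , -0.00127738]), 'grip_width': 0.08740546290747976}
{'fx': 433.13651585699506, 'fy': 433.13651585699506, 'cx': 258.8583710375473, 'cy': 195.4951816377557, 'xyz': array([ 0.4334916 , -0.00795873,  1.09043002]), 'attitude': array([-171.46682704,    0.46800933,  -89.77631836])}
top box 0.72 [334. 192.] 4028 [ 0.589 -0.174  0.063]
top box 0.68 [210. 216.] 287 [0.538 0.122 0.034]
top cover 0.71 [337. 201.] 3095 [ 0.592 -0.177  0.064]
top stud 0.91 [200. 268.] 575 [0.4
[... 494 characters left out ...]

{'fx': 366.37453961746, 'fy': 366.37453961746, 'cx': 258.4687284389979, 'cy': 187.88480567418713, 'xyz': array([0.99843904, 0.38091145, 0.8907837 ]), 'attitude': array([-146.83022814,    0.70207796,  132.75067693])}
scene box 0.81 [219. 157.] 2738 [ 0.609 -0.153  0.063]
scene stud 0.97 [321. 256.] 537 [0.642 0.245 0.031]
scene stud 0.7 [309. 203.] 178 [0.545 0.127 0.035]
scene stud 0.62 [337. 180.] 384 [0.426 0.143 0.032]
scene stud 0.54 [351. 237.] 251 [0.536 0.27  0.022]
scene holder 0.97 [308. 214.] 927 [0.552 0.138 0.029]
scene mug 0.68 [212. 223.] 1247 [ 0.762 -0.021  0.052]
scene stapler 0.78 [373. 293.] 866 [0.633 0.395 0.035]
scene notepad 0.93 [178. 119.] 594 [ 0.575 -0.384  0.033]
```

```bash
python3 - <<'E'
import numpy as np,cv2
a=np.load("top0.npz")["im"];b=np.load("scene0.npz")["im"]
ca=a[90:310,80:460]
cv2.imwrite("pics/v1.png",cv2.resize(ca[:,:,::-1],None,fx=2.1,fy=2.1,interpolation=cv2.INTER_CUBIC))
cv2.imwrite("pics/v2.png",cv2.resize(b[100:320,150:420,::-1],None,fx=2.7,fy=2.7,interpolation=cv2.INTER_CUBIC))
E
```

```text
(no output)
```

View pics/v1.png

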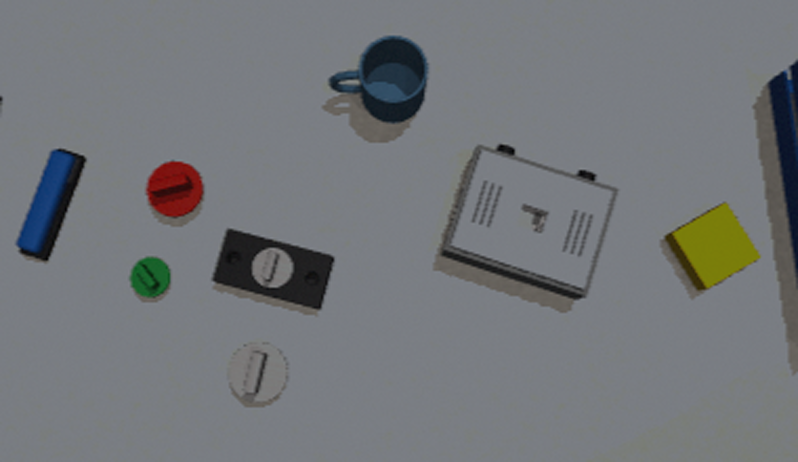

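View pics/v2.png

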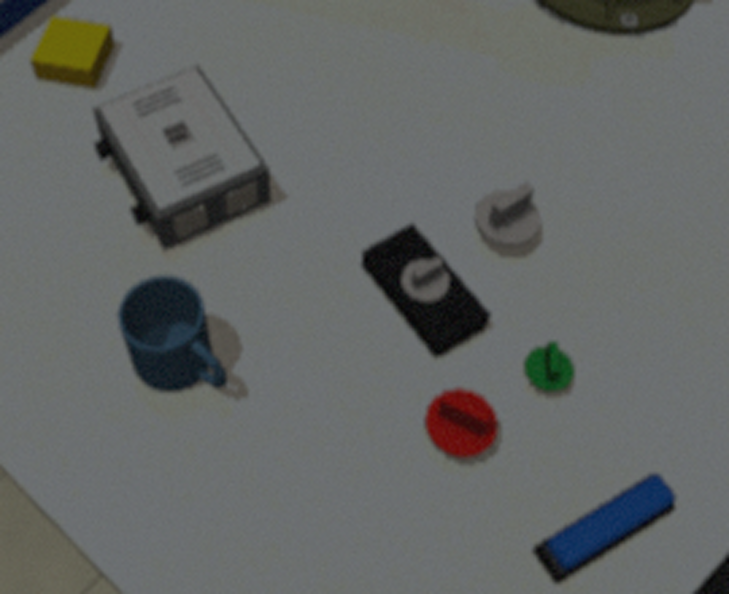

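Picture v1 (top view): the stud in the black holder is at about pixel (209,217). The look-alikes are a large grey one at (203,268), red at (163,180) and green at (152,222). I choose the smaller grey one in the holder. v2 (scene view) agrees. Next I measure poses and check in a close crop.

```bash
python3 - <<'E'
from h import *
def rect(P):
    r=cv2.minAreaRect((P[:,:2]*1000).astype(np.float32)); return np.round(r[0],1),np.round(r[1],1),round(r[2],1)
for n in ["top","scene"]:
    f=np.load(n+"0.npz");im,d=f["im"],f["d"];W=cloud(n,d);z=W[...,2]
    near=lambda c,r:(np.hypot(W[...,0]-c[0],W[...,1]-c[1])<r)&(d>0)
    print(n,"table z",np.median(z[near((.5,0),.06)]))
    b=near((.598,-.168),.14)
    print(" box",rect(W[b&(z>.055)&(z<.072)]),"coverz",np.median(z[b&(z>.055)]))
    g=im.astype(int).sum(2)
    h=near((.54,.125),.09)&(z>.022)&(z<.045); k=cv2.morphologyEx(h.astype(np.uint8),cv2.MORPH_OPEN,np.ones((3,3)))>0
    print(" holder",rect(W[k]))
    s=near((.54,.125),.04); 
    print(" zs",np.round(np.percentile(z[s],[50,90,98,100]),3))
    w=W[s&(z>.046)]
    c=w[:,:2].mean(0); u,sv,vt=np.linalg.svd(w[:,:2]-c); print(" wing",len(w),np.round(c,4),"dir",np.degrees(np.arctan2(vt[0,1],vt[0,0])),sv,rect(w))
    fl=W[s&(g>230)&(z<.046)]
    print(" flange",len(fl),rect(fl))
f=np.load("top0.npz")["im"][:,:,::-1];q=np.load("scene0.npz")["im"][:,:,::-1]
c=lambda i,u,v,r:cv2.resize(i[v-r:v+r,u-r:u+r],(390,390),interpolation=cv2.INTER_CUBIC)
o=np.vstack([np.hstack([c(f,210,217,24),c(f,336,194,14)])])
cv2.imwrite("pics/v3.png",np.clip(o*1.8,0,255).astype(np.uint8))
E
```

```text
top table z -0.0013937237570602612
 box (array([ 592.4, -175.5]), array([170.1, 131.4]), 72.2) coverz 0.06325327670441694
 holder (array([538.4, 124. ]), array([130.5,  64.1]), 75.5)
 zs [0.03  0.035 0.059 0.062]
 wing 59 [0.5375 0.1231] dir 166.30689637538606 [0.07052153 0.02170846] (array([537.8, 123.6]), array([ 8.8, 31.4]), 76.5)
 flange 286 (array([539.3, 122.5]), array([46.1, 79.1]), 77.4)
scene table z -0.0001405261083887721
 box (array([ 593.8, -176.7]), array([174.9, 131.2]), 71.9) coverz 0.06447127046855816
 holder (array([540.7, 123.6]), array([132.2,  65.7]), 75.5)
 zs [0.031 0.043 0.06  0.064]
 wing 58 [0.543  0.1252] dir -16.037403976756497 [0.07137667 0.02064698] (array([542. , 124.2]), array([10.1, 31.2]), 74.5)
 flange 119 (array([543.4, 123.1]), array([46.9, 70.7]), 70.0)
```

View pics/v3.png

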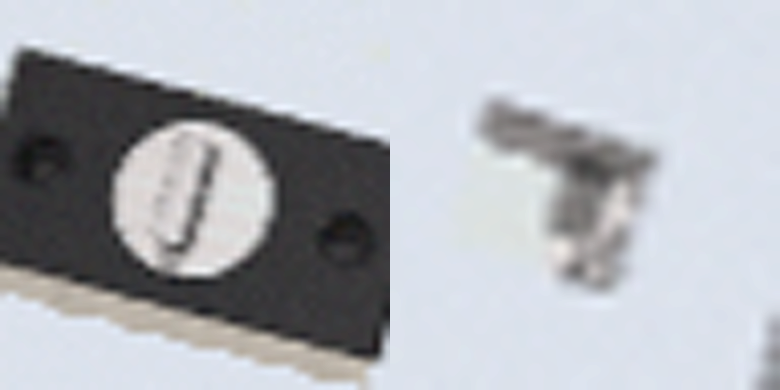

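v3 confirms the choice: the left half shows the smaller grey stud in the holder, its wing at azimuth about -15°. The right half shows the box opening, with a dark strip inside that is probably the key slot. Now I start the move.

Emit:
step_arm(
  deltas=[
    [1,0,0.0375,-0.037,-10],
    [1,0,0.075,-0.074,-20],
    [1,0,0.1125,-0.111,-30],
    [1,0,0.15,-0.148,-40],
    [1,0,0.1875,-0.185,-50],
    [1,0,0.225,-0.222,-60],
    [1,0,0.2625,-0.259,-70],
    [1,0,0.3,-0.296,-80],
    [1,0,0.3375,-0.333,-90],
    [1,0,0.375,-0.37,-100],
    [1,0,0.4125,-0.407,-110],
    [1,0,0.45,-0.444,-120],
  ],
  newtons=30,
)

```text
time_s: 2.3
tool_pos: [0.4953, 0.0042, 0.2419]
tool_rot: [-92.5, 89.9, -37.2]
force: [1.6, -0.5, 0.0]
grip_width: 0.0872
```

Emit:
step_arm(
  deltas=[
    [1,0.02,0.008,0.031,-5],
    [1,0.05,0.016,0.062,-10],
    [1,0.08,0.024,0.093,-15],
    [1,0.12,0.031,0.1235,-20],
    [1,0.12,0.031,0.1235,-20],
    [1,0.12,0.031,0.1235,-20],
  ],
)

```text
time_s: 3.05
tool_pos: [0.5408, 0.1211, 0.122]
tool_rot: [-126.7, 90.0, -51.9]
force: [-0.6, -0.4, -0.0]
grip_width: 0.0871
```

```bash
cat > loc.py <<'E'
from h import *
from scipy.ndimage import map_coordinates
def rectify(n,img,z,c,yaw,half=25,s=8):
    m,Rm,t=cam(n); g=np.arange(-half,half,1/s)
    bx,by=np.meshgrid(g,g,indexing="xy")   # cols = box x, rows = -box y
    by=-by; co,si=np.cos(np.radians(yaw)),np.sin(np.radians(yaw))
    P=np.stack([c[0]+(bx*co-by*si)/1000,c[1]+(bx*si+by*co)/1000,np.full(bx.shape,z)],-1)
    q=(P-t)@Rm; u=q[...,0]/q[...,2]*m["fx"]+m["cx"]; v=q[...,1]/q[...,2]*m["fy"]+m["cy"]
    return cv2.remap(img,u.astype(np.float32),v.astype(np.float32),cv2.INTER_CUBIC)
E
python3 - <<'E'
from loc import *
out=[]
for n,c in [("top",(.5925,-.1757)),("scene",(.5935,-.1765))]:
    S=[read_camera(n) for _ in range(8)]
    I=np.mean([s[0].astype(np.float32) for s in S],0); D=np.array([s[1] for s in S]); D=np.where((D>0).all(0),np.median(D,0),0)
    np.savez(n+"1.npz",im=I,d=D)
    W=cloud(n,D)[...,2]
    dz=np.clip((rectify(n,W.astype(np.float32),.051,c,-18)-.03)/.04*255,0,255)
    a=rectify(n,I[:,:,::-1],.051,c,-18); a=np.clip(a*1.7,0,255)
    top=np.clip(rectify(n,I[:,:,::-1],.065,c,-18)*1.7,0,255)
    row=[]
    for p in (top,a,np.repeat(dz[...,None],3,2)):
        p=cv2.resize(p,(260,260)); cv2.line(p,(130,0),(130,259),(0,0,255),1); cv2.line(p,(0,130),(259,130),(0,0,255),1)
        cv2.rectangle(p,(130-68,130-78),(130+68,130+78),(0,200,0),1); row.append(p)
    out.append(np.hstack(row))
cv2.imwrite("pics/v4.png",np.vstack(out).astype(np.uint8))
o=monitor.get_obs();print(o["time_s"],o["tool_pos"],o["tool_rot"],o["qpos"])
E
```

```text
3.85 [0.540462   0.12158358 0.12146023] [ 126.63076365   89.99096067 -158.45427761] [ 23.73841244  17.29960893 -45.01764382 103.9481027   13.50175871
  64.27797232  49.01020991]
```

View pics/v4.png

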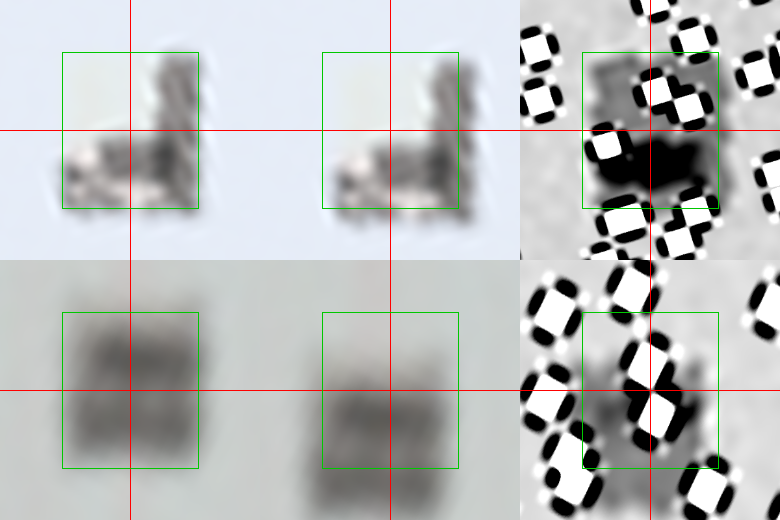

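v4: in the rectified top view the opening matches the expected rectangle. The slot's dark strip is at y of about -6 mm (box frame), and the scene view suggests -5. Now descend to the wing and grip.

Emit:
step_arm(
  deltas=[
    [1,0.03,0.001,0.002,0],
    [1,0.055,0.001,0.002,0],
    [1,0.065,0.001,0.002,0],
    [1,0.065,0.001,0.002,0],
    [-1,0.065,0.001,0.002,0],
    [-1,0.065,0.001,0.002,0],
    [-1,0.065,0.001,0.002,0],
    [-1,0.065,0.001,0.002,0],
    [-1,0.065,0.001,0.002,0],
    [-1,0.065,0.001,0.002,0],
    [-1,0.065,0.001,0.002,0],
  ],
  newtons=35,
)

```text
time_s: 5.22
tool_pos: [0.54, 0.1238, 0.0565]
tool_rot: [151.8, 90.0, -133.3]
force: [0.1, 0.6, 0.3]
grip_width: 0.0252
```

Emit:
step_arm(
  deltas=[
    [-1,0,0,0,0],
    [-1,0,0,0,0],
    [-1,0,0,0,0],
    [-1,0,0,0,0],
  ],
)

```text
time_s: 5.72
tool_pos: [0.5401, 0.1238, 0.0565]
tool_rot: [-118.9, 90.0, -43.9]
force: [-0.3, -0.4, -0.3]
grip_width: 0.009
```

Emit:
step_arm(
  deltas=[
    [-1,-0.03,0,0,0],
    [-1,-0.07,0,0,0],
    [-1,-0.08,-0.018,-0.04,0.5],
    [-1,-0.08,-0.037,-0.08,1],
    [-1,-0.08,-0.055,-0.12,1.5],
    [-1,-0.08,-0.073,-0.16,2],
    [-1,-0.08,-0.091,-0.2,2.5],
    [-1,-0.08,-0.11,-0.24,3],
    [-1,-0.08,-0.12,-0.265,3],
    [-1,-0.08,-0.128,-0.2815,3],
    [-1,-0.08,-0.128,-0.2815,3],
  ],
)

```text
time_s: 7.1
tool_pos: [0.5902, -0.1825, 0.1361]
tool_rot: [94.7, 90.0, 166.5]
force: [0.3, 0.6, -0.3]
grip_width: 0.0087
```

```bash
python3 - <<'E'
from h import *
o=monitor.get_obs();print(o["time_s"],o["tool_pos"],o["tool_rot"],o["qpos"],o["force"],o["grip_width"])
r=[]
for n,u,v in [("top",336,194),("scene",219,157)]:
    im,d=read_camera(n); np.savez(n+"2.npz",im=im,d=d)
    r.append(cv2.resize(im[v-45:v+45,u-45:u+45,::-1],(390,390),interpolation=cv2.INTER_CUBIC))
cv2.imwrite("pics/v5.png",np.clip(np.hstack(r)*1.7,0,255).astype(np.uint8))
E
```

```text
7.1 [ 0.59018271 -0.18246396  0.13614024] [ 94.73375863  89.96773895 166.52923733] [ 43.57580946  22.43040627 -35.78573095  94.27324426  13.93733807
  67.8504163   76.34275544] [ 0.28646261  0.57590401 -0.25100541] 0.008657667437897669
```

View pics/v5.png

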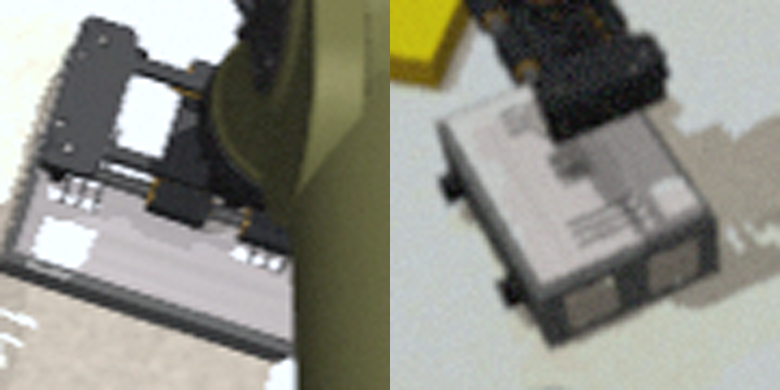

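v5: the gripper is over the box with the jaws along the box's y axis. The 8.7 mm finger opening shows the wing is still held. Next: lower the bar into the opening, just above the receptacle face.

Emit:
step_arm(
  deltas=[
    [-1,0.01,0,0,0],
    [-1,0.02,0,0,0],
    [-1,0.03,0,0,0],
    [-1,0.036,0,0,0],
    [-1,0.038,0,0,0],
    [-1,0.038,0,0,0],
    [-1,0.038,0,0,0],
  ],
)

```text
time_s: 8.07
tool_pos: [0.5907, -0.1815, 0.0989]
tool_rot: [-98.7, 90.0, -26.8]
force: [0.4, 0.3, -1.6]
grip_width: 0.0088
```

Emit:
step_arm(
  deltas=[
    [-1,0.002,0,0,0],
    [-1,0.004,0,0,0],
    [-1,0.005,0,0,0],
    [-1,0.006,0,0,0],
    [-1,0.006,0,0,0],
  ],
)

```text
time_s: 8.7
tool_pos: [0.5903, -0.1813, 0.0924]
tool_rot: [115.1, 90.0, -173.0]
force: [-0.3, 1.0, -0.3]
grip_width: 0.0087
```

Emit:
step_arm(
  deltas=[
    [-1,0.001,0,0,0],
    [-1,0.002,0,0,0],
    [-1,0.003,0,0,0],
    [-1,0.003,0,0,0],
  ],
)

```text
time_s: 9.2
tool_pos: [0.5905, -0.1814, 0.0899]
tool_rot: [-124.4, 90.0, -52.5]
force: [-1.7, -0.5, 3.6]
grip_width: 0.0086
```

Emit:
step_arm(
  deltas=[
    [-1,0.001,0,0,0],
    [-1,0.002,0,0,0],
    [-1,0.003,0,0,0],
    [-1,0.003,0,0,0],
  ],
)

```text
time_s: 9.7
tool_pos: [0.5905, -0.1814, 0.0869]
tool_rot: [-127.3, 90.0, -55.4]
force: [-2.4, 0.0, 4.9]
grip_width: 0.0092
```

Emit:
step_arm(
  deltas=[
    [-1,0.001,0,0,0],
    [-1,0.002,0,0,0],
    [-1,0.003,0,0,0],
    [-1,0.0035,0,0,0],
    [-1,0.0035,0,0,0],
  ],
  newtons=50,
)

```text
time_s: 10.32
tool_pos: [0.5905, -0.1813, 0.084]
tool_rot: [-144.5, 90.0, -72.5]
force: [-3.4, 0.2, 8.7]
grip_width: 0.0088
```

```bash
python3 - <<'E'
from h import *
o=monitor.get_obs();print(o["time_s"],o["tool_pos"],o["tool_rot"],o["qpos"],o["force"],o["wrist_torque"],o["grip_width"])
E
```

```text
10.325 [ 0.59051879 -0.18134612  0.08397624] [-144.45849828   89.96783526  -72.54479523] [ 42.61411567  25.42015659 -34.8498804   96.98300231  16.06524887
  62.63661252  74.8259223 ] [-3.41352705  0.15331836  8.6815254 ] [ 0.2225266   0.61151138 -0.04272048] 0.00878899949995015
```

Emit:
step_arm(
  deltas=[
    [-1,0.0004,0.0004,0,0],
    [-1,0.0008,0.0008,0,0],
    [-1,0.0008,0.0008,0,0],
  ],
)

```text
time_s: 10.7
tool_pos: [0.5905, -0.1814, 0.0837]
tool_rot: [-100.9, 89.9, -29.0]
force: [-1.7, -0.3, 10.2]
grip_width: 0.0084
```

Emit:
step_arm(
  deltas=[
    [-1,0,0,0,5],
    [-1,0,0,0,10],
    [-1,0,0,0,15],
    [-1,0,0,0,20],
    [-1,0,0,0,20],
  ],
)

```text
time_s: 11.32
tool_pos: [0.5911, -0.1822, 0.0839]
tool_rot: [-84.5, 89.8, -32.6]
force: [-1.4, -0.8, 8.6]
grip_width: 0.0088
```

```bash
cat > st.py <<'E'
from h import *
o=monitor.get_obs();print(o["time_s"],o["tool_pos"],"jaw az",-(o["tool_rot"][0]-o["tool_rot"][2])%360,o["qpos"][6],o["force"],o["wrist_torque"],o["grip_width"])
E
python3 st.py
```

```text
11.325 [ 0.59113239 -0.18222296  0.08393721] jaw az 51.84427791799868 56.13682576596867 [-1.42182527 -0.83579355  8.59034872] [-0.12366575  0.1637993  -0.03101416] 0.008768128226844548
```

Emit:
step_arm(
  deltas=[
    [-1,0.0003,0,0,7],
    [-1,0.0003,0,0,14],
    [-1,0.0003,0,0,21],
    [-1,0.0003,0,0,28],
    [-1,0.0003,0,0,35],
    [-1,0.0003,0,0,42],
    [-1,0.0003,0,0,49],
    [-1,0.0003,0,0,56],
    [-1,0.0003,0,0,62],
    [-1,0.0003,0,0,62],
  ],
)

```text
time_s: 12.58
tool_pos: [0.5912, -0.1824, 0.0838]
tool_rot: [-24.1, 89.7, -34.3]
force: [-0.5, -0.8, 8.8]
grip_width: 0.0092
```

```bash
python3 st.py
```

```text
12.575 [ 0.59116235 -0.18240119  0.08377807] jaw az 349.8379449179615 -2.0930987793770615 [-0.47728427 -0.81899454  8.84356959] [-0.28369885  0.26864254 -0.0174332 ] 0.009191642022913046
```

Emit:
step_arm(
  deltas=[
    [-1,0,0,0,4],
    [-1,0,0,0,7],
    [-1,0,0,0,9],
    [-1,0,0,0,9],
  ],
)

```text
time_s: 13.08
tool_pos: [0.5911, -0.1825, 0.0838]
tool_rot: [-15.6, 89.7, -34.7]
force: [-0.6, -0.9, 8.7]
grip_width: 0.0086
```

```bash
python3 st.py
```

```text
13.075 [ 0.59111601 -0.18247685  0.0837663 ] jaw az 340.87148689254445 -10.553580048504553 [-0.5543223  -0.91865637  8.69781301] [-0.18796368  0.22448766  0.00803054] 0.008575898879931206
```

Emit:
step_arm(
  deltas=[
    [-1,0,0,0,1.5],
    [-1,0,0,0,3],
    [-1,0,0,0,4],
    [-1,0,0,0,4],
  ],
)

```text
time_s: 13.58
tool_pos: [0.5911, -0.1825, 0.0837]
tool_rot: [-11.1, 89.7, -34.2]
force: [-1.3, -1.1, 8.3]
grip_width: 0.0086
```

```bash
python3 st.py
```

```text
13.575 [ 0.5911253  -0.18248186  0.08374123] jaw az 336.88483949606615 -14.319213024523355 [-1.32998917 -1.13918672  8.30766864] [-0.25675798  0.31376054  0.07080406] 0.008603405348705533
```

Emit:
step_arm(
  deltas=[
    [-1,-0.0007,0,0,0],
    [-1,-0.0014,0,0,0],
    [-1,-0.0021,0,0,0],
    [-1,-0.0027,0,0,0],
    [-1,-0.0027,0,0,0],
  ],
)

```text
time_s: 14.2
tool_pos: [0.5911, -0.1825, 0.0861]
tool_rot: [-9.1, 89.7, -32.2]
force: [-0.2, -1.9, 6.1]
grip_width: 0.0086
```

```bash
python3 st.py
```

```text
14.2 [ 0.59113056 -0.18245788  0.08610465] jaw az 336.891473285198 -14.265367993454422 [-0.24630141 -1.87267458  6.14749899] [-0.25861995  0.05176015  0.03563125] 0.008572621683183065
```

Emit:
step_arm(
  deltas=[
    [-1,-0.0005,0,0,0],
    [-1,-0.001,0,0,0],
    [-1,-0.001,0,0,0],
  ],
)

```text
time_s: 14.58
tool_pos: [0.5911, -0.1824, 0.0865]
tool_rot: [-7.3, 89.8, -30.4]
force: [2.6, -3.7, 5.0]
grip_width: 0.0082
```

```bash
python3 st.py
```

```text
14.575 [ 0.59107272 -0.18244627  0.0865167 ] jaw az 336.8833984823116 -14.252903612310254 [ 2.57554259 -3.70688884  4.9887857 ] [-0.79653129 -0.68346241 -0.02776032] 0.008154085361628271
```

Emit:
step_arm(
  deltas=[
    [-1,0.0004,0,0,-1],
    [-1,0.0004,0,0,-2],
    [0,0.0004,0,0,-2],
    [0,0.0004,0,0,-2],
    [0,0.0004,0,0,-2],
    [0,0.0004,0,0,-2],
    [0,0.0004,0,0,-2],
    [0,0.0004,0,0,-2],
  ],
)

```text
time_s: 15.58
tool_pos: [0.5896, -0.1811, 0.0852]
tool_rot: [-157.5, 90.0, -178.6]
force: [0.5, -0.2, -1.0]
grip_width: 0.0433
```

```bash
python3 st.py
```

```text
15.575 [ 0.58958186 -0.18106453  0.08520991] jaw az 338.91242857141276 -12.36933602096244 [ 0.5046893  -0.19517803 -1.04780822] [-0.01714469 -0.08100754  0.00372994] 0.04332674564688021
```

Emit:
step_arm(
  deltas=[
    [0,-0.02,0,0,0],
    [0,-0.05,0,0,0],
    [0,-0.09,0,0,0],
    [0,-0.13,0,0,0],
    [0,-0.15,-0.05,0,0],
    [0,-0.15,-0.1,0,0],
    [0,-0.15,-0.15,0,0],
    [0,-0.15,-0.2,0,0],
    [0,-0.15,-0.25,0,0],
    [0,-0.15,-0.3,0,0],
    [0,-0.15,-0.35,0,0],
    [0,-0.15,-0.35,0,0],
  ],
)

```text
time_s: 17.08
tool_pos: [0.4594, -0.5132, 0.2363]
tool_rot: [-91.2, 89.8, -112.8]
force: [-0.2, -0.1, 0.2]
grip_width: 0.0436
```

```bash
python3 st.py; python3 - <<'E'
from loc import *
r=[]
for n,u,v in [("top",336,194),("scene",219,157)]:
    S=[read_camera(n) for _ in range(6)]; im=np.mean([s[0].astype(float) for s in S],0); D=np.array([s[1] for s in S]); D=np.where((D>0).all(0),np.median(D,0),0)
    f=np.load(n+"0.npz"); W=cloud(n,D); W0=cloud(n,f["d"])
    def prof(W,d,c=(.593,-.1758)):
        x=W[...,0]-c[0];y=W[...,1]-c[1];bx=.951*x-.309*y;by=.309*x+.951*y;ok=d>0
        cov=ok&(abs(bx)<50)&(abs(bx)<.05)&(abs(by)>.032)&(abs(by)<.07)
        rim=ok&(((abs(bx)>.0615)&(abs(bx)<.0635)&(abs(by)<.08)))
        mid=ok&(np.hypot(bx,by)<.03)
        w=mid&(W[...,2]>.074); c2=np.cov(np.c_[bx[w],by[w]].T) if w.sum()>5 else np.eye(2); e=np.linalg.eigh(c2)[1][:,1]
        tab=ok&(np.hypot(W[...,0]-.5,W[...,1]-0)<.05)
        return [np.round(np.median(W[...,2][q])*1000,1) for q in (cov,rim,tab)],"wing n",w.sum(),"dir in box",np.degrees(np.arctan2(e[1],e[0])),"top",np.round(np.percentile(W[...,2][mid],95),4),np.round([bx[w].mean()*1e3,by[w].mean()*1e3],1)
    print(n,prof(W0,f["d"])[0],prof(W,D))
    for th in ["mug","notepad","stapler"]:
        for q in regions_of(n,th)[:1]:
            m=q["pixels"]&(D>0);print(th,round(q["p"],2),np.round(np.median(W[m],0),3))
    r.append(cv2.resize(im[v-40:v+40,u-40:u+40,::-1],(390,390),interpolation=cv2.INTER_CUBIC))
cv2.imwrite("pics/v6.png",np.clip(np.hstack(r)*1.7,0,255).astype(np.uint8))
E
```

```text
17.075 [ 0.45942571 -0.51323853  0.23631511] jaw az 338.4223367095238 21.92117086841483 [-0.17195251 -0.0762883   0.24751986] [-0.01145204 -0.01292646 -0.01685756] 0.043601797296654365
top [np.float64(63.7), np.float64(58.8), np.float64(-1.4)] ([np.float64(58.8), np.float64(58.4), np.float64(-1.4)], 'wing n', np.int64(65), 'dir in box', np.float64(87.74603553901387), 'top', np.float64(0.0885), array([-2.4, -5.6]))
mug 0.65 [ 0.771 -0.014  0.038]
notepad 0.59 [ 0.565 -0.39   0.034]
stapler 0.77 [0.615 0.39  0.034]
scene [np.float64(64.8), np.float64(59.6), np.float64(-0.1)] ([np.float64(59.9), np.float64(60.0), np.float64(-0.2)], 'wing n', np.int64(46), 'dir in box', np.float64(88.5255341360428), 'top', np.float64(0.0896), array([ 1.4, -2.8]))
mug 0.66 [ 0.763 -0.022  0.052]
notepad 0.9 [ 0.575 -0.384  0.034]
stapler 0.6 [0.631 0.396 0.036]<stdin>:13: RuntimeWarning: Mean of empty slice.
  ret = ret.dtype.type(ret / rcount)
```

View pics/v6.png

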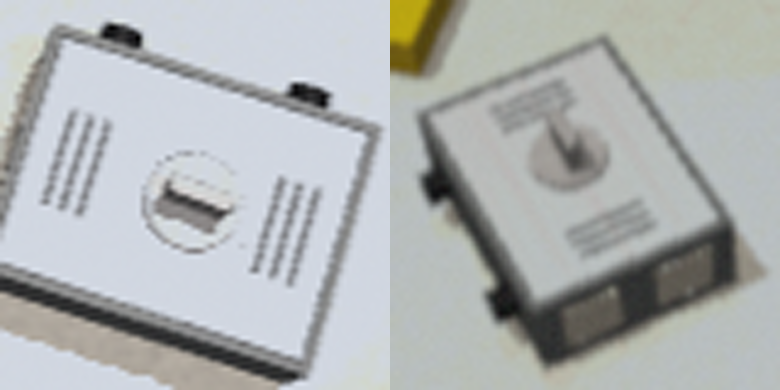

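v6 shows the stud seated in the cover with its wing across the box, at about (195,200) in the left half. The wing is about 88° from the box's x axis. Both cameras put the cover within 0.4 mm of the rim, and the other things are where they were. Handing in.

```bash
python3 -c "
from cell import env
print(env.sign_off())"
```

```text
the job is handed in; nothing more can be done
None
```

The cover is fastened and the job is handed in, at about 18 s of the 61 s allowed. The hand-in reports no verdict.

**What I did:** I took the smaller grey stud from the holder and left the larger grey, red and green ones alone. The cameras showed the key slot about 6 mm to the box's −y side, and the bar entered there on the first try. I pressed the cover down about 8 mm, turned the stud clockwise until it met the stop, let the seal lift it into the notch, then let go and backed the arm off. The highest upward force read at the tool between moves was about 10 N, against the 35 N limit.

**Last checks:**
- **Flush cover:** it sits within 0.4 mm of the rim in both cameras; it was about 5 mm proud before.
- **Quarter turn:** the wing stands about 88° from the box's x axis. That fits a full quarter turn within measuring error.
- **Locked:** as I raised the stud before letting go, it caught at the expected locked height, and the cover stayed down after release.
- **Other things:** the mug, notepad and stapler are within about 2 mm of their first positions. I did not re-measure the spare studs.

The two cameras disagree by 3–4 mm on where the wing's centre is. That is close to what the calibration allows, and it did not affect the result.

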